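Empty a microtome's catch tray and hold its hinge ready for the pin

ROBOT

A 6-joint arm with a two-finger parallel gripper is mounted at the origin on the work surface. World frame = base frame: x ahead of the robot, y to its left, z up, the work surface at z = 0. Lengths are in mm, angles in rad, forces in N, time in s.
With the tool pointing down it reaches from about 350 to 975 mm from the base axis. Payload 7.1 kg.
Tool frame: the origin (TCP) lies midway between the tips of the shut fingers; the grasp point (between the pads) lies ctrl.grip_point_offset behind it (ctrl.grip_point_offset is the distance from the TCP to the grasp point, in mm); z points along the fingers, y is the line along which they close (so a half turn about z gives the same grasp; the last joint's range is limited). The gripper opens to 88 mm and grips with 3 to 60 N. Pads are 20 mm wide; open, the fingers measure 115 mm over their backs; the gripper's body (75 mm by 178 mm) begins 61 mm behind the grasp point.
Start: joints at [-1.298, 0.423, 1.63, -0, 1.089, -0.019], TCP at [179.816, -598.557, 222.675] pointing down, gripper open.
Joint ranges: [-3, 3], [-0.9, 2.11], [0.09, 2.58], [-1.31, 4.45], [0.11, 2.69], [-2.54, 2.54]. Speed limits (rad/s): [2.39, 2.39, 3.01, 3.14, 3.14, 3.14].

INTERFACE

Orientations are given as a rotation vector (axis times angle).
In Python, from workcell import ctrl gives the robot as it stands.
- The arm moves only by the tool apply_moves, never from a script. Its argument "targets" is a list of rows, each an object of numbers: "tx", "ty", "tz": the shift along the world's x, y, z in m; "spin": the turn about the world's z in degrees. In form: [{"tx": .., "ty": .., "tz": .., "spin": ..}, ...]. A call has exactly 8 rows; each row is the pose to reach, as a shift and turn from the pose commanded when the call began; what a row does not reach only later rows make up. A row lasts 1/10 s, in which the tool goes at most 50 mm and 8.59 degrees, less where a joint would pass 70% of its speed; a pose out of reach is approached as far as the arm can. A call with a gripper value outside its range is refused whole. "gripper" is the closure, from -1 (fully open) to 1 (shut), set as the call begins (left out, the last holds). The fingers move at their own pace and stop on an object; the grip force is fixed at half the most. Time passes only in rows, so rows that repeat a pose let the fingers close, or fill a call up. It gives the time, the measured TCP pose, the force, the opening and the grip force at its end, in the units of the state.
- ctrl.get_obs(): the state, without advancing time (a new reading comes with each control period).
- ctrl.get_image(name): name is "side" or "top" or "wrist"; returns the picture (480x640x3 uint8, red, green, blue); there is no depth.
- ctrl.get_calibration(name): a dict with "fov_y" (degrees; the focal length in pixels is half the picture's height over the tangent of half this angle, whatever the lens; pixels are square), "cx", "cy" (the principal point, pixels), "dist" ([k1, k2, p1, p2, k3] as OpenCV has them; the pictures are not rectified), "rvec" (rotation vector, rad) and "tvec" (3), from world to camera coordinates, as OpenCV has them. Camera axes: x right, y down, z forward; pixel columns grow to the right and rows downward; lengths in mm; the calibration is good to about 2 mm. A picture is of the moment at which its call begins: read the wrist's pose just before it. get_calibration takes no time and is no camera call; for the wrist camera it gives the pose at the moment of the call.
- ctrl.close_job(): hands the job in; it is judged then, once.
Trained networks look in the newest picture that a camera, given by its name, has taken for a name from the list of things; names that differ only in an ending like _2 or _b are one class to them, and where a whole thing is asked for, a point or a joint stands for the part that bears it (a point fixed in the world has none). Each returns a list of dicts, best first, with "score" (0 to 1); they miss things now and then, are a little off and sometimes report something else, mostly with a low value. They report only what shows in the picture. A call takes as long as a camera call. They do not tell look-alikes from the thing itself.
- ctrl.outline_of(name, camera): "pixels" (480x640 bool, what is visible of it) and "box" ([left, top, right, bottom] in pixels, round what is visible of it).
- ctrl.pinpoint(name, camera): "uv" ([column, row] in pixels: a listed point, or the origin of a listed thing).
The state is a dict: "t": time; "qpos": joint angles; "qvel": joint speeds; "joint_torque": joint torques, N m; "ee_pos": TCP position; "orientation": TCP orientation; "ft_force": force on the tool from outside, world axes, zero at the start; "moment": the same for the moment, N m; "width": finger opening in mm; "grasp_force": force on a finger pad.
Only numpy, scipy, OpenCV 4.12 (cv2) and the standard library are available. Lean on these libraries where they do the work, as an engineer would, in place of code of your own. Each camera call takes 0.05 s, during which the arm holds its last target. There are 200 camera calls.

TASK

Pick up the microtome's steel catch tray by its blue handle, tip the three used specimen blocks off its open lip into the grey tub without touching them with the fingers, then offer the tray up level to the hinge on the front of the microtome, so that its knuckle sits between the machine's two knuckles with all the holes in line and a colleague can push in the pin. Finish while still holding the tray there, still and carrying its whole weight, not letting go and not leaning it on the machine or anything else. Leave the other things on the bench, the tub included, where they stand.

Things in the scene. Friction and masses are not known exactly. Their poses are not given: they have to be found in the camera images.
- tray: Steel catch tray, also a loose hinge leaf, 0.28 kg, flat on the bench. Origin: underside, below the handle's centre; x towards its knuckle, y across, z up. Floor 4 mm thick, 130 mm wide, x = -140 to +39 mm; 20 mm high rims along both sides (x = -140 to 0) and across x = 0; the -x end is an open lip.
- tray_bore (a point): Centre of the hole of the tray's brass knuckle, at (57, 0, 14) mm of the tray's frame: a ring along the tray's y, 24 mm outside, 14 mm hole, 20 mm long, standing 30 mm beyond the floor's end on a narrow tab
- tray_grip (a point): Point on the blue handle, at (0, 0, 40) mm of the tray's frame. The handle is an upright fin 10 mm thick (x), 50 mm wide (y), top 58 mm above the underside. Grip it from above, fingers closing along the tray's x; about 40 mm is free on either side of it
- tray_lip (a point): Middle of the tray's open lip, at (-140, 0, 4) mm of the tray's frame, on the upper face of the floor
- block0: Used specimen block: yellow cassette 40 x 28 x 7 mm with a white block 30 x 22 x 13 mm on top, 25 g. Origin under its centre. The three lie side by side on the tray, about 90 mm from the handle towards the lip. They start to slide when the floor is tilted 22 to 32 degrees
- block1: As block0, with a green cassette, the middle one
- block2: As block0, with an orange cassette
- tub: Grey open plastic tub, 190 x 190 x 70 mm, wall and floor 4 mm, 0.6 kg, loose on the bench. Origin at the centre of its underside. On the left or the right of the bench, with the tray on the other side.
- microtome: Grey cast-metal microtome, fixed; place and yaw vary. Origin on the bench below the middle of its hinge axis; x from the hinge into the machine, y along the hinge axis, z up. Casting 250 mm wide, x = 45 to 355 mm, 70 mm high; sled and column behind x = 150 mm, up to 160 mm high; handwheel at x = 145 to 295, y = 150 to 224 mm, 160 mm high
- machine_bore (a point): Middle of the gap between the machine's two brass knuckles (24 mm outside, 14 mm holes, at y = 14 to 32 mm either side), on their axis, at (0, 0, 90) mm of the microtome. Gap 28 mm, open in front, above, below; jamb block 18 mm behind, top 12 mm higher. Pin with red head parked in the -y one, to y = -80 mm. Mated: tray_bore here, tray and machine axes parallel
- slide_box: Bystander: flat blue slide box 192 x 67 x 30 mm, lying in front of the microtome; origin under its centre, long side along its x
- jar: Bystander: amber jar, 60 mm across, 90 mm high; origin under its centre
- dish: Bystander: shallow glass dish, 80 mm across, 25 mm high; origin under its centre
- brush: Bystander: brush 180 mm long, lying; origin under its middle
- beaker: Bystander: white cup, 70 mm across, 90 mm high; origin under its centre
- bottle: Bystander: amber bottle, 66 mm across, 160 mm high; origin under its centre
Mind the look-alikes: they are no part of the job. There is more than one size of the tray; the one meant has the size given above.

How it is judged (in metres and radians):
On the way:
1. all three blocks lie in the tub while the gripper holds the tray (x of block0 in the frame of tub between -0.09 and 0.09 m and y of block0 in the frame of tub between -0.09 and 0.09 m and z of block0 in the frame of tub between -0.01 and 0.065 m and x of block1 in the frame of tub between -0.09 and 0.09 m and y of block1 in the frame of tub between -0.09 and 0.09 m and z of block1 in the frame of tub between -0.01 and 0.065 m and x of block2 in the frame of tub between -0.09 and 0.09 m and y of block2 in the frame of tub between -0.09 and 0.09 m and z of block2 in the frame of tub between -0.01 and 0.065 m and contact force between the fingers and tray above 2 N), for 0.2 s.
At the end, for the whole second after the job is handed in: Blocks in the tub; tray held in the gripper, still, level and parallel to the hinge within 6 degrees, lip away from the machine, its knuckle hole within 5 mm of the middle of the machine's hinge gap (8 mm pin, 14 mm holes), under 1.5 N on the machine, resting on nothing else (all of step 1 and distance between tray_bore and machine_bore below 0.005 m and angle between the y axis of tray and the y axis of microtome, either way round below 0.1 rad and angle between tray's own z axis and vertical below 0.1 rad and x of tray_lip in the frame of microtome below -0.15 m and contact force between tray and microtome below 1.5 N and contact force between tray and tub below 0.5 N and contact force between tray and slide_box below 0.5 N and linear speed of tray below 0.02 m/s and angular speed of tray below 0.1 rad/s); the arm keeps its last pose, push and grip.
It fails at once if the fingers touch a block (contact force between the fingers and block0 above 0.5 N or contact force between the fingers and block1 above 0.5 N or contact force between the fingers and block2 above 0.5 N).
It fails at once if a bystander is moved by more than 40 mm (distance of any of slide_box, jar, dish, brush, beaker, bottle from where it was at the start of the episode above 0.04 m).
It fails at once if the tub is moved by more than 50 mm (distance of tub from where it was at the start of the episode above 0.05 m).
It also fails if it takes over 58 s, if anything falls off the work surface, if the arm or the gripper's body presses on something with over 40 N, if the wrist force passes 120 N, or if a joint passes its speed limit or range.

## Working session

There is one attempt and no reset: what is moved stays moved. The work goes in short steps, Python scripts to look and compute and a tool call to move; the robot and the scene stay as the last step left them, time stands still between calls to the robot, and variables do not carry over. Pictures are saved under pics/ and viewed, at most 10 in all, crops included, and the job is handed in when it is done.

Besides the shell and the picture viewer there is one more tool, called after ">>>" in YAML: its name, and indented under it one key for each argument. apply_moves: Moves the arm, as the interface text tells. Its arguments: {"type":"object","properties":{"targets":{"type":"array"},"gripper":{"type":"number"}},"required":["targets"]}

```bash
mkdir -p pics; cat > h.py <<'E'
import numpy as np, cv2
from workcell import ctrl
def K(c):
    f=240/np.tan(np.radians(c["fov_y"])/2)
    return np.array([[f,0,c["cx"]],[0,f,c["cy"]],[0,0,1.]]),np.array(c["dist"],float)
def ray(c,uv):
    k,d=K(c); n=cv2.undistortPoints(np.array([[uv]],float),k,d)[0,0]
    R=cv2.Rodrigues(np.array(c["rvec"],float))[0]; t=np.array(c["tvec"],float).ravel()
    return -R.T@t, R.T@np.array([n[0],n[1],1.])
def atz(c,uv,z):
    o,d=ray(c,uv); return o+d*(z-o[2])/d[2]
def proj(c,P):
    k,d=K(c); return cv2.projectPoints(np.array(P,float).reshape(-1,1,3),np.array(c["rvec"],float),np.array(c["tvec"],float),k,d)[0].reshape(-1,2)
def snap(n,f=None):
    c=ctrl.get_calibration(n); im=ctrl.get_image(n)
    if f: cv2.imwrite(f"pics/{f}.png",im[:,:,::-1])
    return c,im
E
python3 - <<'E'
from h import *
o=ctrl.get_obs(); print({k:np.round(v,3) for k,v in o.items()}, ctrl.grip_point_offset)
Z=dict(tray=0,tray_bore=14,tray_grip=40,tray_lip=4,block0=4,block1=4,block2=4,tub=0,microtome=0,machine_bore=90,slide_box=0,jar=0,dish=0,brush=0,beaker=0,bottle=0)
for n in("top","side"):
    c,im=snap(n,n); print(n,c["fov_y"],np.round(ray(c,(320,240)),2).tolist())
    for k,z in Z.items():
        print(k,[(round(r["score"],2),np.round(r["uv"]).tolist(),np.round(atz(c,r["uv"],z)[:2]).tolist()) for r in ctrl.pinpoint(k,n)[:3]])
E
```

```text
{'t': np.float64(0.0), 'qpos': array([-1.298,  0.424,  1.631,  0.   ,  1.089, -0.019]), 'qvel': array([-0.   ,  0.   ,  0.001,  0.002, -0.001,  0.   ]), 'joint_torque': array([ 2.0000e-03, -5.4462e+01, -2.7367e+01,  6.5000e-02,  2.3000e-02,
       -0.0000e+00]), 'ee_pos': array([ 179.668, -598.033,  221.901]), 'orientation': array([-3.107, -0.457,  0.   ]), 'ft_force': array([-0.749, -0.113, -0.312]), 'moment': array([0.064, 0.005, 0.012]), 'grasp_force': np.float64(0.0), 'width': np.float64(87.601)} 18.700000000000003
top 42.890808850822395 [[176.58, -45.85, 1673.97], [0.18, -0.0, -0.98]]
tray [(0.77, [403.0, 256.0], [451.0, -279.0]), (0.64, [535.0, 256.0], [459.0, -648.0])]
tray_bore [(0.69, [495.0, 345.0], [212.0, -523.0]), (0.64, [525.0, 263.0], [436.0, -614.0]), (0.61, [410.0, 239.0], [497.0, -299.0])]
tray_grip [(0.85, [498.0, 326.0], [261.0, -525.0]), (0.8, [407.0, 252.0], [457.0, -285.0]), (0.59, [541.0, 255.0], [457.0, -650.0])]
tray_lip [(0.88, [567.0, 236.0], [517.0, -739.0]), (0.63, [490.0, 297.0], [342.0, -518.0]), (0.6, [390.0, 301.0], [325.0, -242.0])]
block0 [(0.64, [
[... 1816 characters left out ...]
290.0], [374.0, -222.0]), (0.51, [308.0, 299.0], [366.0, -261.0])]
tub [(0.55, [286.0, 204.0], [467.0, 311.0]), (0.17, [330.0, 186.0], [687.0, 384.0])]
microtome [(0.69, [270.0, 176.0], [469.0, 565.0]), (0.67, [346.0, 244.0], [594.0, -28.0]), (0.21, [337.0, 290.0], [469.0, -253.0])]
machine_bore [(0.84, [347.0, 220.0], [606.0, -7.0]), (0.53, [269.0, 179.0], [420.0, 380.0])]
slide_box [(0.65, [289.0, 250.0], [385.0, 9.0])]
jar [(0.7, [327.0, 185.0], [680.0, 398.0])]
dish [(0.67, [410.0, 292.0], [690.0, -346.0])]
brush [(0.6, [271.0, 177.0], [469.0, 555.0]), (0.29, [344.0, 243.0], [587.0, -20.0])]
beaker [(0.95, [364.0, 355.0], [444.0, -535.0])]
bottle [(0.78, [405.0, 349.0], [561.0, -555.0])]
```

View pics/top.png

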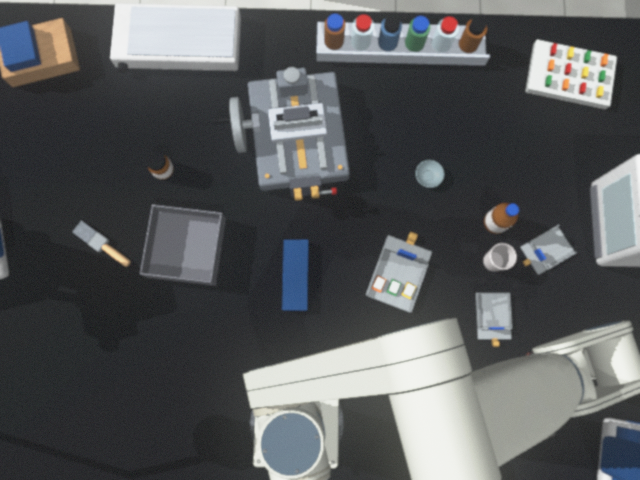

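View pics/side.png

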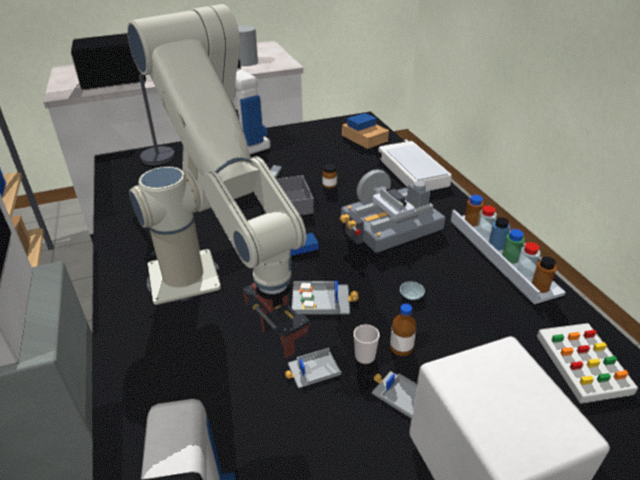

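The top view shows the full-size tray with three blocks: knuckle (410,239), handle (407,252), lip (390,301). The smaller look-alikes are at (495,320) and (545,250). The tub is at (185,245) and the hinge at (307,193). The side view agrees with this. I'll move above the handle.

>>> apply_moves:
  targets:
    - {"tx": 0.02, "ty": 0.025, "tz": 0, "spin": 5}
    - {"tx": 0.05, "ty": 0.06, "tz": 0, "spin": 12}
    - {"tx": 0.083, "ty": 0.095, "tz": 0.01, "spin": 20}
    - {"tx": 0.116, "ty": 0.132, "tz": 0.02, "spin": 28}
    - {"tx": 0.149, "ty": 0.169, "tz": 0.03, "spin": 36}
    - {"tx": 0.182, "ty": 0.206, "tz": 0.03, "spin": 43}
    - {"tx": 0.213, "ty": 0.242, "tz": 0.03, "spin": 50}
    - {"tx": 0.24, "ty": 0.274, "tz": 0.03, "spin": 55.5}
  gripper: -1

```text
t: 2.5
ee_pos: [421.1, -322.7, 253.1]
orientation: [2.533, 1.858, 0.001]
ft_force: [-0.7, -0.2, 0.6]
width: 87.8
grasp_force: 0.0
```

>>> apply_moves:
  targets:
    - {"tx": 0.018, "ty": 0.022, "tz": 0, "spin": 0}
    - {"tx": 0.032, "ty": 0.038, "tz": 0, "spin": 0}
    - {"tx": 0.032, "ty": 0.038, "tz": 0, "spin": 0}
    - {"tx": 0.032, "ty": 0.038, "tz": 0, "spin": 0}
    - {"tx": 0.032, "ty": 0.038, "tz": 0, "spin": 0}
    - {"tx": 0.032, "ty": 0.038, "tz": 0, "spin": 0}
    - {"tx": 0.032, "ty": 0.038, "tz": 0, "spin": 0}
    - {"tx": 0.032, "ty": 0.038, "tz": 0, "spin": 0}

```text
t: 3.3
ee_pos: [451.5, -287.1, 252.7]
orientation: [2.539, 1.85, -0.0]
ft_force: [0.7, -0.5, -0.4]
width: 87.7
grasp_force: 0.0
```

```bash
python3 - <<'E'
from h import *
o=ctrl.get_obs(); print(o["t"],np.round(o["ee_pos"],1),np.round(o["orientation"],3))
c,im=snap("wrist","w1"); print(np.round(ray(c,(320,240)),2).tolist())
for k,z in dict(tray_grip=40,tray_bore=14,tray_lip=4,block0=4).items():
    print(k,[(round(r["score"],2),np.round(r["uv"]).tolist(),np.round(atz(c,r["uv"],z)[:2],1).tolist()) for r in ctrl.pinpoint(k,"wrist")[:3]])
E
```

```text
3.3 [ 451.5 -287.1  252.7] [ 2.539  1.85  -0.   ]
[[472.9, -220.03, 416.14], [-0.05, -0.25, -0.97]]
tray_grip [(0.88, [311.0, 216.0], [451.4, -287.9]), (0.58, [226.0, 425.0], [258.8, -520.7])]
tray_bore [(0.95, [206.0, 422.0], [218.4, -528.9]), (0.63, [356.0, 215.0], [500.5, -307.5])]
tray_lip [(0.8, [298.0, 395.0], [354.6, -530.7]), (0.65, [308.0, 217.0], [445.7, -294.2])]
block0 [(0.93, [227.0, 210.0], [355.7, -256.1]), (0.7, [237.0, 243.0], [352.5, -298.5])]
```

View pics/w1.png

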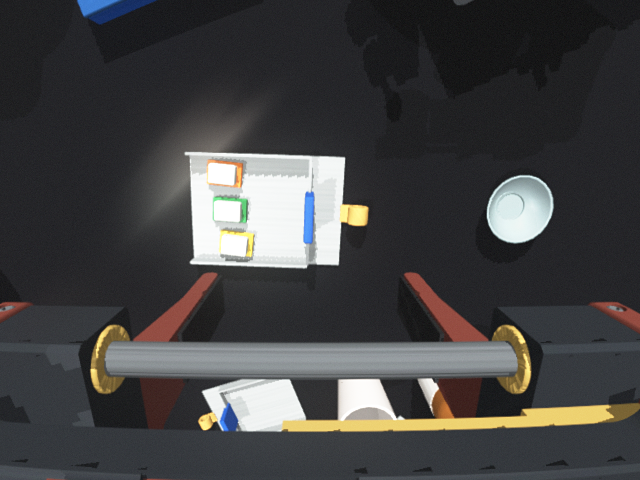

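The wrist view shows the tray with its lip at the left, the blue fin at (309,217), the knuckle at (357,215) and the blocks near (230,210). I'll fit the tray pose to the corners, and the microtome pose from the outlines.

```bash
cat >> h.py <<'E'
from scipy.optimize import least_squares
def fit(c,M,uv,x0,z0=0):
    M=np.array(M,float);uv=np.array(uv,float)
    def W(p):
        a=p[2];return np.c_[p[0]+M[:,0]*np.cos(a)-M[:,1]*np.sin(a),p[1]+M[:,0]*np.sin(a)+M[:,1]*np.cos(a),M[:,2]+z0]
    r=least_squares(lambda p:(proj(c,W(p))-uv).ravel(),x0,loss="soft_l1",x_scale=[10,10,.1])
    return r.x,(proj(c,W(r.x))-uv)
E
python3 - <<'E'
from h import *
c=ctrl.get_calibration("wrist")
M=[(39,65,4),(39,-65,4),(-140,65,20),(-140,-65,20),(0,0,40),(57,0,14)]
p,r=fit(c,M,[(345,157),(340,265),(188,153),(192,263),(310,216),(357,215)],[452,-286,-.3])
print(np.round(p,3),np.degrees(p[2]),np.round(r,1).tolist())
for n,b in(("top",(220,50,370,210)),("side",(330,160,460,260))):
    im=cv2.imread(f"pics/{n}.png")[b[1]:b[3],b[0]:b[2]]
    s=4; cv2.imwrite(f"pics/{n}_m.png",cv2.resize(im,None,fx=s,fy=s,interpolation=cv2.INTER_CUBIC))
E
```

```text
[ 4.50478e+02 -2.88110e+02 -3.45000e-01] -19.745525656902107 [[0.7, 0.1], [-0.4, -0.7], [-1.9, -0.6], [-0.1, 0.5], [-0.1, 1.3], [1.7, -0.2]]
```

View pics/top_m.png

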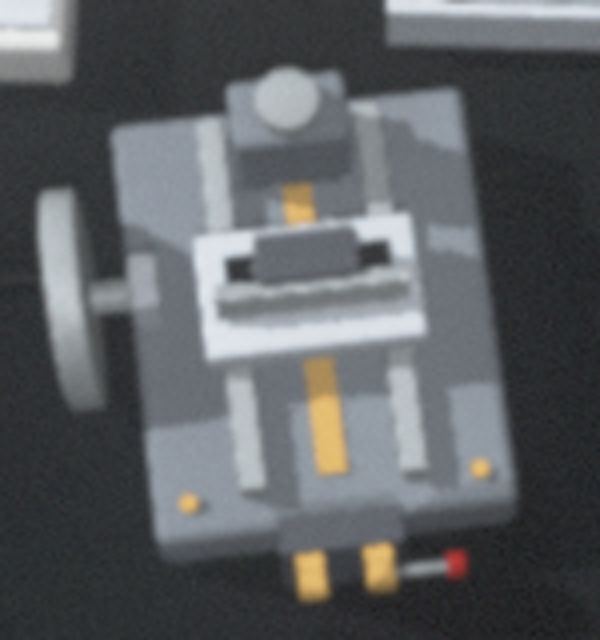

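```bash
python3 - <<'E'
from h import *
c=ctrl.get_calibration("top")
f=lambda u,v:(220+(u+.5)/4-.5,50+(v+.5)/4-.5)
M=[(45,125,70),(45,-125,70),(355,125,70),(355,-125,70),(0,23,97),(0,-23,97)]
uv=[f(157,541),f(513,499),f(113,130),f(460,90),f(312,573),f(380,566)]
p,r=fit(c,M,uv,[600,-10,.1]); print(np.round(p,3),np.degrees(p[2]),np.round(r,1).tolist())
E
```

```text
[ 5.99684e+02 -8.17800e+00  1.45000e-01] 8.330731384456119 [[-0.4, 0.2], [1.8, -0.0], [-0.9, -2.4], [0.4, -2.3], [-0.2, 1.2], [-0.1, 0.9]]
```

>>> apply_moves:
  targets:
    - {"tx": -0.001, "ty": -0.001, "tz": -0.02, "spin": -1}
    - {"tx": -0.001, "ty": -0.001, "tz": -0.06, "spin": -2}
    - {"tx": -0.001, "ty": -0.001, "tz": -0.105, "spin": -2}
    - {"tx": -0.001, "ty": -0.001, "tz": -0.15, "spin": -2}
    - {"tx": -0.001, "ty": -0.001, "tz": -0.19, "spin": -2}
    - {"tx": -0.001, "ty": -0.001, "tz": -0.215, "spin": -2}
    - {"tx": -0.001, "ty": -0.001, "tz": -0.226, "spin": -2}
    - {"tx": -0.001, "ty": -0.001, "tz": -0.226, "spin": -2}

```text
t: 4.35
ee_pos: [450.3, -287.2, 25.6]
orientation: [-2.568, -1.806, 0.001]
ft_force: [-0.3, 0.3, 0.5]
width: 88.0
grasp_force: 0.0
```

>>> apply_moves:
  targets:
    - {"tx": 0, "ty": 0, "tz": 0, "spin": 0}
    - {"tx": 0, "ty": 0, "tz": 0, "spin": 0}
    - {"tx": 0, "ty": 0, "tz": 0, "spin": 0}
    - {"tx": 0, "ty": 0, "tz": 0, "spin": 0}
    - {"tx": 0, "ty": 0, "tz": 0, "spin": 0}
    - {"tx": 0, "ty": 0, "tz": 0, "spin": 0}
    - {"tx": 0, "ty": 0, "tz": 0, "spin": 0}
    - {"tx": 0, "ty": 0, "tz": 0, "spin": 0}
  gripper: 1

```text
t: 5.15
ee_pos: [450.8, -287.5, 26.7]
orientation: [-2.57, -1.807, 0.0]
ft_force: [0.7, -0.5, -0.0]
width: 27.1
grasp_force: 0.0
```

>>> apply_moves:
  targets:
    - {"tx": 0, "ty": 0, "tz": 0, "spin": 0}
    - {"tx": 0, "ty": 0, "tz": 0, "spin": 0}
    - {"tx": 0, "ty": 0, "tz": 0, "spin": 0}
    - {"tx": 0, "ty": 0, "tz": 0, "spin": 0}
    - {"tx": 0, "ty": 0, "tz": 0.003, "spin": 0}
    - {"tx": 0, "ty": 0, "tz": 0.008, "spin": 0}
    - {"tx": 0, "ty": 0, "tz": 0.015, "spin": 0}
    - {"tx": 0, "ty": 0, "tz": 0.025, "spin": 0}

```text
t: 5.95
ee_pos: [450.7, -287.4, 52.1]
orientation: [-2.57, -1.807, 0.0]
ft_force: [0.7, 0.0, -4.1]
width: 9.7
grasp_force: 30.0
```

>>> apply_moves:
  targets:
    - {"tx": 0, "ty": 0.005, "tz": 0.012, "spin": -2}
    - {"tx": 0, "ty": 0.015, "tz": 0.026, "spin": -5}
    - {"tx": 0, "ty": 0.03, "tz": 0.042, "spin": -9}
    - {"tx": 0, "ty": 0.05, "tz": 0.056, "spin": -14}
    - {"tx": 0.002, "ty": 0.075, "tz": 0.066, "spin": -19}
    - {"tx": 0.004, "ty": 0.105, "tz": 0.072, "spin": -24}
    - {"tx": 0.007, "ty": 0.14, "tz": 0.075, "spin": -29}
    - {"tx": 0.01, "ty": 0.175, "tz": 0.075, "spin": -34}

```text
t: 6.75
ee_pos: [461.3, -111.6, 128.1]
orientation: [2.987, 0.97, 0.003]
ft_force: [0.6, 1.0, -3.8]
width: 9.7
grasp_force: 30.0
```

>>> apply_moves:
  targets:
    - {"tx": 0.002, "ty": 0.035, "tz": 0, "spin": -6}
    - {"tx": 0.004, "ty": 0.07, "tz": 0, "spin": -12}
    - {"tx": 0.005, "ty": 0.105, "tz": 0, "spin": -18}
    - {"tx": 0.005, "ty": 0.14, "tz": 0, "spin": -24}
    - {"tx": 0.005, "ty": 0.17, "tz": 0, "spin": -29}
    - {"tx": 0.005, "ty": 0.195, "tz": 0, "spin": -33}
    - {"tx": 0.005, "ty": 0.212, "tz": 0, "spin": -35.5}
    - {"tx": 0.005, "ty": 0.222, "tz": 0, "spin": -36.5}

```text
t: 7.55
ee_pos: [465.8, 110.8, 127.5]
orientation: [-3.141, 0.008, -0.001]
ft_force: [-0.5, -0.4, -3.7]
width: 10.6
grasp_force: 30.0
```

```bash
python3 - <<'E'
from h import *
o=ctrl.get_obs(); print(o["t"],np.round(o["ee_pos"],1),np.round(o["qpos"],2),np.round(o["orientation"],3),o["grasp_force"])
c,im=snap("side"); cv2.imwrite("pics/s2.png",cv2.resize(im[120:320,180:400,::-1],None,fx=2.7,fy=2.7))
for k,z in dict(tray_lip=98,block0=98,tub=0).items():
    print(k,[(round(r["score"],2),np.round(r["uv"]).tolist(),np.round(atz(c,r["uv"],z)[:2],1).tolist()) for r in ctrl.pinpoint(k,"side")[:3]])
E
```

```text
7.55 [465.8 110.8 127.5] [ 0.21  0.36  2.02 -0.    0.77  1.78] [-3.141e+00  8.000e-03 -1.000e-03] 29.997452795505524
tray_lip [(0.87, [423.0, 407.0], [469.0, -804.7]), (0.72, [334.0, 359.0], [327.1, -597.1]), (0.71, [291.0, 192.0], [468.7, 240.3])]
block0 [(0.48, [280.0, 198.0], [417.3, 211.6]), (0.42, [295.0, 193.0], [479.4, 223.4])]
tub [(0.71, [285.0, 205.0], [461.4, 307.7])]
```

View pics/s2.png

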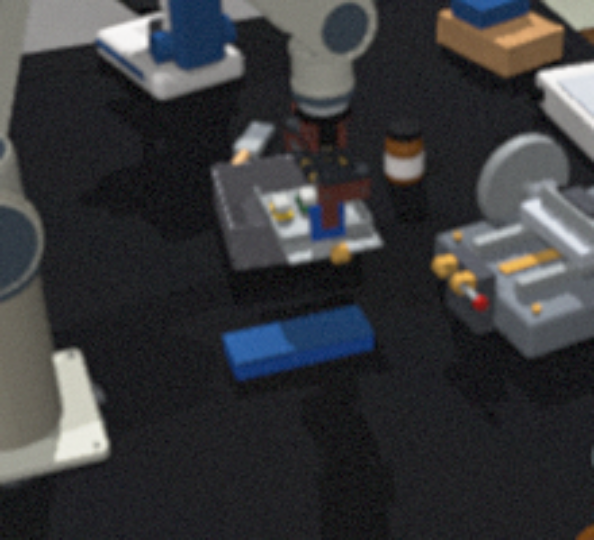

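The blocks are still on the tray at about (280,210) in the crop, and the lip is over the tub. The moves allow only shifts and spin, so I can't tilt the tray. I'll shed the blocks by inertia instead, with a smooth run towards the lip and then a sharp reversal.

>>> apply_moves:
  targets:
    - {"tx": 0, "ty": 0.006, "tz": 0, "spin": 0}
    - {"tx": 0, "ty": 0.022, "tz": 0, "spin": 0}
    - {"tx": 0, "ty": 0.046, "tz": 0, "spin": 0}
    - {"tx": 0, "ty": 0.08, "tz": 0, "spin": 0}
    - {"tx": 0, "ty": 0.125, "tz": 0, "spin": 0}
    - {"tx": 0, "ty": 0.075, "tz": 0, "spin": 0}
    - {"tx": 0, "ty": 0.038, "tz": 0, "spin": 0}
    - {"tx": 0, "ty": 0.015, "tz": 0, "spin": 0}

```text
t: 8.55
ee_pos: [465.1, 123.7, 126.6]
orientation: [3.141, -0.004, -0.001]
ft_force: [1.2, -0.3, -2.7]
width: 9.9
grasp_force: 30.0
```

```bash
python3 - <<'E'
from h import *
o=ctrl.get_obs(); print(o["t"],np.round(o["ee_pos"],1),o["grasp_force"])
c,im=snap("side"); im2=snap("top")[1]
a=cv2.resize(im[140:250,240:360,::-1],None,fx=3.3,fy=3.3); b=cv2.resize(im2[190:300,120:240,::-1],None,fx=3.3,fy=3.3)
cv2.imwrite("pics/s3.png",np.hstack([a,b]))
for n in("side","top"):print([(round(r["score"],2),np.round(r["uv"]).tolist(),np.round(atz(ctrl.get_calibration(n),r["uv"],98)[:2],1).tolist()) for r in ctrl.pinpoint("block0",n)[:3]])
E
```

```text
8.55 [465.1 123.7 126.6] 29.998025000095367
[]
[(0.59, [179.0, 260.0], [413.2, 316.7]), (0.55, [490.0, 260.0], [429.4, -494.8]), (0.5, [171.0, 231.0], [487.7, 344.3])]
```

View pics/s3.png

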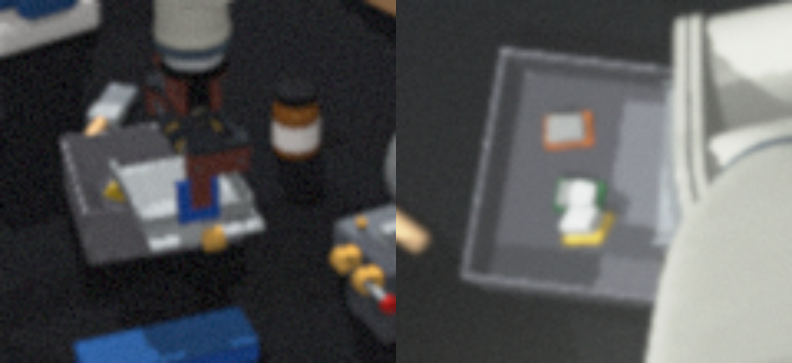

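The top crop shows all three blocks in the tub and an empty tray. Next I'll stage in front of the hinge.

>>> apply_moves:
  targets:
    - {"tx": 0, "ty": -0.008, "tz": 0, "spin": 4}
    - {"tx": 0, "ty": -0.022, "tz": 0, "spin": 11}
    - {"tx": 0, "ty": -0.038, "tz": 0, "spin": 19}
    - {"tx": 0, "ty": -0.054, "tz": 0, "spin": 27}
    - {"tx": 0, "ty": -0.07, "tz": 0, "spin": 35}
    - {"tx": 0, "ty": -0.085, "tz": 0, "spin": 43}
    - {"tx": 0, "ty": -0.1, "tz": 0, "spin": 51}
    - {"tx": 0, "ty": -0.115, "tz": 0, "spin": 59}

```text
t: 9.55
ee_pos: [466.4, 9.5, 126.9]
orientation: [2.733, 1.548, 0.001]
ft_force: [-0.1, -0.1, -2.9]
width: 9.8
grasp_force: 30.0
```

>>> apply_moves:
  targets:
    - {"tx": 0.002, "ty": -0.012, "tz": 0, "spin": 8}
    - {"tx": 0.005, "ty": -0.022, "tz": 0, "spin": 16}
    - {"tx": 0.008, "ty": -0.03, "tz": -0.005, "spin": 24}
    - {"tx": 0.01, "ty": -0.034, "tz": -0.012, "spin": 31}
    - {"tx": 0.01, "ty": -0.034, "tz": -0.02, "spin": 36}
    - {"tx": 0.01, "ty": -0.034, "tz": -0.024, "spin": 39}
    - {"tx": 0.01, "ty": -0.034, "tz": -0.024, "spin": 39}
    - {"tx": 0.01, "ty": -0.034, "tz": -0.024, "spin": 39}

```text
t: 10.35
ee_pos: [476.3, -24.2, 102.8]
orientation: [2.068, 2.364, 0.001]
ft_force: [0.4, 0.2, -3.6]
width: 9.9
grasp_force: 30.0
```

```bash
python3 - <<'E'
from h import *
o=ctrl.get_obs(); print(o["t"],np.round(o["ee_pos"],1),np.round(o["orientation"],3),o["grasp_force"])
c,im=snap("wrist","w4")
for k,z in dict(tray_grip=116,tray_bore=90,tray_lip=80,machine_bore=90).items():
    print(k,[(round(r["score"],2),np.round(r["uv"]).tolist(),np.round(atz(c,r["uv"],z)[:2],1).tolist()) for r in ctrl.pinpoint(k,"wrist")[:3]])
E
```

```text
10.35 [476.3 -24.2 102.8] [2.068e+00 2.364e+00 1.000e-03] 29.998116195201874
tray_grip [(0.96, [308.0, 310.0], [475.3, -26.8])]
tray_bore [(0.8, [416.0, 285.0], [533.2, -17.2])]
tray_lip [(0.89, [70.0, 282.0], [336.4, -46.2])]
machine_bore [(0.76, [527.0, 294.0], [597.2, -14.3])]
```

View pics/w4.png

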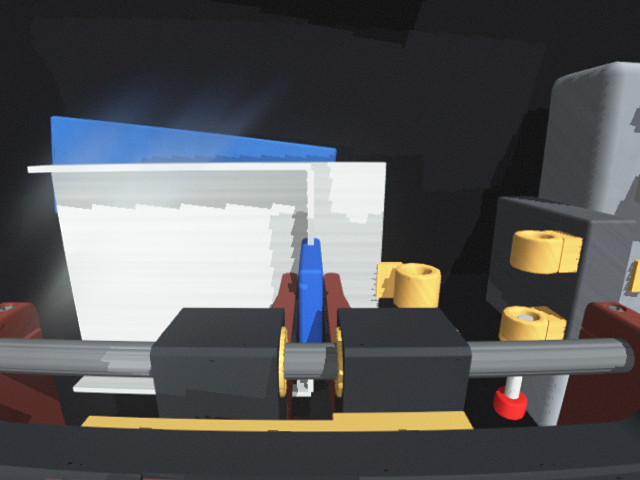

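```bash
python3 - <<'E'
import cv2
im=cv2.imread("pics/w4.png")[220:345,385:585]
cv2.imwrite("pics/w4c.png",cv2.resize(im,None,fx=4,fy=4,interpolation=cv2.INTER_CUBIC))
E
```

```text
(no output)
```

View pics/w4c.png

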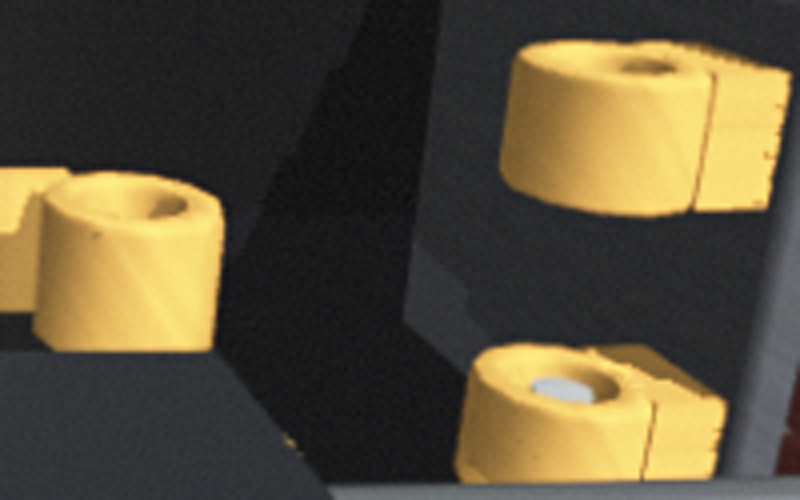

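```bash
python3 - <<'E'
from h import *
c=ctrl.get_calibration("wrist")
f=lambda u,v:(385+(u+.5)/4-.5,220+(v+.5)/4-.5)
a=atz(c,f(616,67),90);b=atz(c,f(563,377),90);t=atz(c,f(134,203),90)
print(a,b,t,np.linalg.norm(a-b),np.degrees(np.arctan2(*(a-b)[[1,0]]))-90)
# two-camera check of z from a fit with z free
# tray: fit with rim/edge corners
M=[(39,65,4),(0,65,20),(-140,65,20),(0,0,58),(57,10,14)]
for z0 in(73,76,79):
  p,r=fit(c,M,[(386,162),(310,163),(29,169),(311,241),f(134,203)],[476,-24,.14],z0); print(z0,np.round(p,3),np.degrees(p[2]),np.round(r,1).tolist(),np.abs(r).mean())
  q,s=fit(c,[(0,32,90),(0,-14,90)],[f(616,67),f(563,377)],[600,-8,.14],z0-76);print(np.round(q,3),np.degrees(q[2]),np.round(s,1).tolist())
E
```

```text
[593.47698561  18.18945801  90.        ] [599.80305108 -26.80023418  90.        ] [532.48989313  -9.13078543  90.        ] 45.4322738566624 8.003967072797366
73 [ 4.76659e+02 -2.54840e+01  1.42000e-01] 8.133397251983611 [[-2.4, -0.3], [0.3, 0.2], [5.3, -0.5], [0.5, 80.8], [-2.5, -4.8]] 9.76111468589502
[ 6.00092e+02 -1.40500e+01  1.39000e-01] 7.957603465843859 [[0.0, 0.2], [-0.0, -0.2]]
76 [ 4.76611e+02 -2.53880e+01  1.41000e-01] 8.101371870467192 [[-1.3, -0.2], [0.3, 0.3], [0.8, -0.5], [0.4, 84.0], [-0.9, -3.1]] 9.181088577381184
[ 5.97929e+02 -1.32540e+01  1.42000e-01] 8.133581631994286 [[-0.0, -0.4], [0.0, 0.5]]
79 [ 4.76512e+02 -2.53420e+01  1.41000e-01] 8.052513275028849 [[-0.1, -0.1], [0.2, 0.4], [-3.9, -0.5], [0.2, 87.4], [0.6, -1.3]] 9.475495734306307
[ 5.9578e+02 -1.2505e+01  1.4500e-01] 8.306938433694626 [[-0.0, -1.0], [0.0, 1.3]]
```

>>> apply_moves:
  targets:
    - {"tx": 0.003, "ty": 0, "tz": 0, "spin": 0}
    - {"tx": 0.01, "ty": 0, "tz": 0, "spin": 0}
    - {"tx": 0.018, "ty": 0, "tz": 0, "spin": 0}
    - {"tx": 0.026, "ty": 0, "tz": 0, "spin": 0}
    - {"tx": 0.031, "ty": 0.001, "tz": 0, "spin": 0}
    - {"tx": 0.034, "ty": 0.001, "tz": 0, "spin": 0}
    - {"tx": 0.034, "ty": 0.001, "tz": 0, "spin": 0}
    - {"tx": 0.034, "ty": 0.001, "tz": 0, "spin": 0}

```text
t: 11.4
ee_pos: [509.5, -23.5, 102.5]
orientation: [-2.067, -2.366, 0.001]
ft_force: [0.5, 1.0, -3.0]
width: 9.8
grasp_force: 30.0
```

```bash
python3 - <<'E'
from h import *
o=ctrl.get_obs(); print(o["t"],np.round(o["ee_pos"],1),np.round(o["orientation"],3),o["grasp_force"])
ims=[]
for n in("wrist","side","top"):
  c,im=snap(n,"m_"+n); ims.append(im)
  for k in("tray_bore","machine_bore"):
    print(n,k,[(round(r["score"],2),np.round(r["uv"],1).tolist(),np.round(atz(c,r["uv"],90)[:2],1).tolist()) for r in ctrl.pinpoint(k,n)[:4]])
w=cv2.resize(ims[0][220:345,400:600,::-1],(800,500),interpolation=cv2.INTER_CUBIC)
s=cv2.resize(ims[1][195:245,315:375,::-1],(480,400),interpolation=cv2.INTER_CUBIC)[:100*4]
cv2.imwrite("pics/m1.png",w); cv2.imwrite("pics/m2.png",s)
E
```

```text
11.4 [509.5 -23.5 102.5] [-2.067e+00 -2.366e+00  1.000e-03] 29.99809205532074
wrist tray_bore [(0.6, [413.4, 286.9], [565.2, -17.7])]
wrist machine_bore [(0.94, [472.4, 286.3], [597.6, -13.1])]
side tray_bore [(0.97, [286.6, 372.9], [200.1, -590.3]), (0.79, [338.8, 221.9], [572.0, -8.6]), (0.68, [376.3, 379.0], [404.6, -686.5])]
side machine_bore [(0.8, [348.3, 221.7], [604.4, -19.5]), (0.41, [344.0, 241.0], [546.3, -121.9])]
top tray_bore [(0.71, [494.7, 345.5], [209.7, -500.8]), (0.45, [171.6, 233.0], [484.5, 343.3])]
top machine_bore []
```

View pics/m1.png

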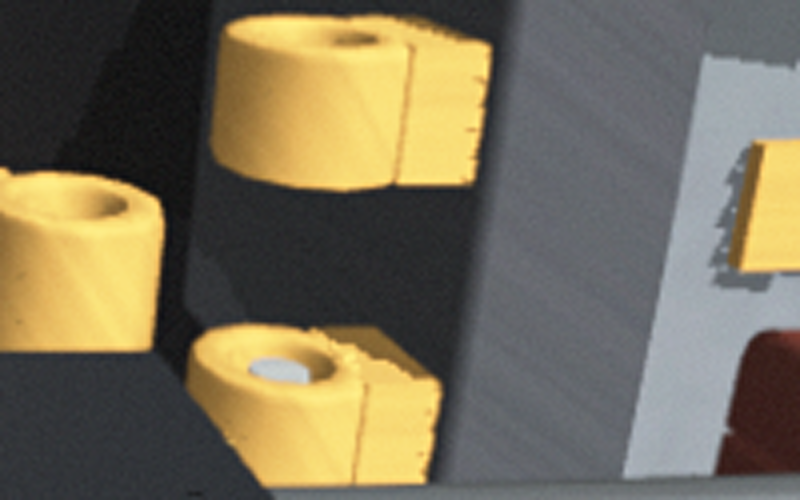

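```bash
python3 - <<'E'
from h import *
c=ctrl.get_calibration("wrist")
f=lambda u,v:(400+(u+.5)/4-.5,220+(v+.5)/4-.5)
a=atz(c,f(316,41),90);b=atz(c,f(279,359),90);t=atz(c,f(75,203),90)
y=(a-b)/np.linalg.norm(a-b);x=np.array([y[1],-y[0],0]);print(a,b,t,np.linalg.norm(a-b),np.degrees(np.arctan2(-y[0],y[1])))
m=(a-32*y+b+14*y)/2;d=m-(t-10*y);print("m",m,"shift",d,"machine",d@x,d@y)
# side: true-z ray intersections relative (x,z in plane of hinge) 
s=ctrl.get_calibration("side")
P=np.array([m,m+x*-10,m+[0,0,10],m+y*10]);print(np.round(proj(s,P)-proj(s,P[:1]),2))
im=cv2.imread("pics/m_side.png").astype(int)
hsv=cv2.cvtColor(im.astype(np.uint8),cv2.COLOR_BGR2HSV)
k=((hsv[...,0]>10)&(hsv[...,0]<28)&(hsv[...,1]>130)).astype(np.uint8); k[:205]=0;k[245:]=0;k[:,:320]=0;k[:,370:]=0
n,l,st,ce=cv2.connectedComponentsWithStats(k);print(st,ce)
o=np.array([543,-16,116.]);
B=np.array([509.5,-23.5,0])+57*x;B[2]=90
print("pred side: tray",proj(s,B),"machine+y,-y faces",proj(s,[m+23*y,m-23*y,m]))
E
```

```text
[593.21087666  18.11021751  90.        ] [599.93736469 -26.97021225  90.        ] [566.21267713  -8.1165592   90.        ] 45.57949965121654 8.486538969906066
m [597.90231411 -13.33145243  90.        ] shift [ 3.02138665e+01  4.67561240e+00 -2.84217094e-14] machine 30.57305472762519 0.165543833430414
[[ 0.    0.  ]
 [-2.4   0.77]
 [ 0.05 -2.3 ]
 [-1.42 -1.36]]
[[     0      0    640    480 307013]
 [   349    207      2      2      3]
 [   335    214     21     15    171]
 [   366    217      4      4     13]] [[319.48402836 239.51102722]
 [349.33333333 207.33333333]
 [343.99415205 221.83625731]
 [367.61538462 218.84615385]]
pred side: tray [[337.86393746 223.20722363]] machine+y,-y faces [[342.73110157 218.03920739]
 [349.27208843 224.33427028]
 [345.97231287 221.15840963]]
```

View pics/m2.png

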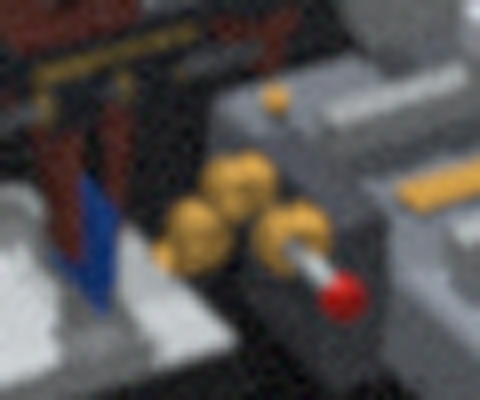

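The side crop shows all three rings: tray at (196,236), and machine rings at (240,185) and (293,238), which agrees with the height from kinematics. I'll enter the gap slowly, watching the force.

>>> apply_moves:
  targets:
    - {"tx": 0.003, "ty": 0.0005, "tz": 0, "spin": 0}
    - {"tx": 0.007, "ty": 0.001, "tz": 0, "spin": 0}
    - {"tx": 0.011, "ty": 0.0015, "tz": 0, "spin": 0}
    - {"tx": 0.015, "ty": 0.002, "tz": 0, "spin": 0}
    - {"tx": 0.019, "ty": 0.003, "tz": 0, "spin": 0}
    - {"tx": 0.022, "ty": 0.003, "tz": 0, "spin": 0}
    - {"tx": 0.024, "ty": 0.0035, "tz": 0, "spin": 0}
    - {"tx": 0.024, "ty": 0.0035, "tz": 0, "spin": 0}

```text
t: 12.65
ee_pos: [534.1, -20.0, 102.6]
orientation: [2.067, 2.366, 0.0]
ft_force: [-1.0, -0.1, -2.8]
width: 9.8
grasp_force: 30.0
```

```bash
cat > m.py <<'E'
from h import *
import sys
F=[];o=None
ims=[]
for i in range(4):
    c,im=snap("wrist"); ims.append(im.astype(float)); o=ctrl.get_obs(); F.append(o["ft_force"]);
print(o["t"],np.round(o["ee_pos"],1),"F",np.round(np.mean(F,0),2),np.round(np.std(F,0),2),"M",np.round(o["moment"],3))
for k in("tray_bore","machine_bore"):
    print(k,[(round(r["score"],2),np.round(r["uv"],1).tolist(),np.round(atz(c,r["uv"],90)[:2],1).tolist()) for r in ctrl.pinpoint(k,"wrist")[:3]])
im=np.mean(ims,0).astype(np.uint8)
cv2.imwrite(f"pics/{sys.argv[1]}.png",im[:,:,::-1])
cv2.imwrite(f"pics/{sys.argv[1]}c.png",cv2.resize(im[220:345,380:540,::-1],(768,600),interpolation=cv2.INTER_CUBIC))
E
python3 m.py n1
```

```text
12.85 [533.6 -20.1 102.6] F [-0.63  0.35 -2.98] [0.4  0.62 0.47] M [ 0.006 -0.211 -0.042]
tray_bore [(0.87, [416.7, 286.1], [591.0, -13.6])]
machine_bore [(0.61, [423.7, 288.5], [595.2, -14.4])]
```

>>> apply_moves:
  targets:
    - {"tx": 0.002, "ty": 0, "tz": 0, "spin": 0}
    - {"tx": 0.004, "ty": 0.0005, "tz": 0, "spin": 0}
    - {"tx": 0.006, "ty": 0.001, "tz": 0, "spin": 0}
    - {"tx": 0.006, "ty": 0.001, "tz": 0, "spin": 0}
    - {"tx": 0.006, "ty": 0.002, "tz": 0, "spin": 0}
    - {"tx": 0.006, "ty": 0.003, "tz": 0, "spin": 0}
    - {"tx": 0.006, "ty": 0.0035, "tz": 0, "spin": 0}
    - {"tx": 0.006, "ty": 0.0035, "tz": 0, "spin": 0}

```text
t: 13.75
ee_pos: [539.8, -16.5, 102.7]
orientation: [-2.067, -2.366, 0.0]
ft_force: [-0.1, -0.1, -2.3]
width: 10.0
grasp_force: 30.0
```

```bash
python3 m.py n2
```

```text
13.95 [539.8 -16.6 102.7] F [ 0.19 -0.38 -3.09] [0.86 0.39 0.74] M [ 0.003 -0.156  0.002]
tray_bore [(0.73, [415.3, 285.4], [596.4, -9.8])]
machine_bore []
```

>>> apply_moves:
  targets:
    - {"tx": 0, "ty": 0.0005, "tz": 0, "spin": 0}
    - {"tx": 0, "ty": 0.001, "tz": 0, "spin": 0}
    - {"tx": 0, "ty": 0.0015, "tz": 0, "spin": 0}
    - {"tx": 0, "ty": 0.0015, "tz": 0, "spin": 0}
    - {"tx": 0, "ty": 0.0015, "tz": 0, "spin": 0}
    - {"tx": 0, "ty": 0.0015, "tz": 0, "spin": 0}
    - {"tx": 0, "ty": 0.0015, "tz": 0, "spin": 0}
    - {"tx": 0, "ty": 0.0015, "tz": 0, "spin": 0}

```text
t: 14.85
ee_pos: [539.8, -15.1, 102.7]
orientation: [-2.067, -2.366, 0.0]
ft_force: [-0.3, -0.4, -2.7]
width: 9.8
grasp_force: 30.0
```

```bash
python3 m.py n3
```

```text
15.05 [539.8 -15.1 102.7] F [ 0.03 -0.07 -2.96] [0.3  0.14 0.17] M [-0.033 -0.188 -0.047]
tray_bore [(0.7, [415.5, 285.2], [596.5, -8.2])]
machine_bore []
```

>>> apply_moves:
  targets:
    - {"tx": 0, "ty": 0.0005, "tz": 0, "spin": 0}
    - {"tx": 0, "ty": 0.001, "tz": 0, "spin": 0}
    - {"tx": 0, "ty": 0.0015, "tz": 0, "spin": 0}
    - {"tx": 0, "ty": 0.0015, "tz": 0, "spin": 0}
    - {"tx": 0, "ty": 0.0015, "tz": 0, "spin": 0}
    - {"tx": 0, "ty": 0.0015, "tz": 0, "spin": 0}
    - {"tx": 0, "ty": 0.0015, "tz": 0, "spin": 0}
    - {"tx": 0, "ty": 0.0015, "tz": 0, "spin": 0}

```text
t: 15.95
ee_pos: [539.7, -14.5, 102.7]
orientation: [2.067, 2.365, -0.002]
ft_force: [-0.3, -6.3, -2.4]
width: 10.0
grasp_force: 30.0
```

```bash
python3 m.py n4
```

```text
16.15 [539.7 -14.5 102.7] F [-0.83 -6.91 -2.09] [0.8  0.47 0.54] M [-1.35  -0.098 -0.276]
tray_bore [(0.67, [417.8, 290.4], [598.4, -10.5])]
machine_bore []
```

>>> apply_moves:
  targets:
    - {"tx": 0, "ty": -0.002, "tz": 0, "spin": 0}
    - {"tx": 0, "ty": -0.004, "tz": 0, "spin": 0}
    - {"tx": 0, "ty": -0.006, "tz": 0, "spin": 0}
    - {"tx": 0, "ty": -0.007, "tz": 0, "spin": 0}
    - {"tx": 0, "ty": -0.008, "tz": 0, "spin": 0}
    - {"tx": 0, "ty": -0.008, "tz": 0, "spin": 0}
    - {"tx": 0, "ty": -0.008, "tz": 0, "spin": 0}
    - {"tx": 0, "ty": -0.008, "tz": 0, "spin": 0}

```text
t: 17.05
ee_pos: [539.8, -21.5, 102.7]
orientation: [-2.067, -2.366, -0.0]
ft_force: [-0.1, 0.0, -3.5]
width: 10.1
grasp_force: 30.0
```

```bash
python3 m.py n5
```

```text
17.25 [539.8 -21.5 102.7] F [ 0.13 -0.19 -3.12] [0.65 0.63 0.46] M [ 0.026 -0.208  0.015]
tray_bore [(0.68, [415.0, 287.2], [596.5, -15.8])]
machine_bore []
```

>>> apply_moves:
  targets:
    - {"tx": 0, "ty": -0.0003, "tz": 0, "spin": 0}
    - {"tx": 0, "ty": -0.0006, "tz": 0, "spin": 0}
    - {"tx": 0, "ty": -0.001, "tz": 0, "spin": 0}
    - {"tx": 0, "ty": -0.001, "tz": 0, "spin": 0}
    - {"tx": 0, "ty": -0.001, "tz": 0, "spin": 0}
    - {"tx": 0, "ty": -0.001, "tz": 0, "spin": 0}
    - {"tx": 0, "ty": -0.001, "tz": 0, "spin": 0}
    - {"tx": 0, "ty": -0.001, "tz": 0, "spin": 0}

```text
t: 18.15
ee_pos: [539.8, -22.5, 102.7]
orientation: [-2.067, -2.366, 0.0]
ft_force: [-0.3, -0.4, -3.3]
width: 9.7
grasp_force: 30.0
```

```bash
python3 m.py n6
```

```text
18.35 [539.8 -22.5 102.7] F [-0.43  0.15 -2.83] [0.31 0.82 0.3 ] M [-0.018 -0.177  0.   ]
tray_bore [(0.89, [415.1, 286.1], [596.4, -16.2])]
machine_bore []
```

>>> apply_moves:
  targets:
    - {"tx": 0, "ty": -0.0003, "tz": 0, "spin": 0}
    - {"tx": 0, "ty": -0.0006, "tz": 0, "spin": 0}
    - {"tx": 0, "ty": -0.001, "tz": 0, "spin": 0}
    - {"tx": 0, "ty": -0.001, "tz": 0, "spin": 0}
    - {"tx": 0, "ty": -0.001, "tz": 0, "spin": 0}
    - {"tx": 0, "ty": -0.001, "tz": 0, "spin": 0}
    - {"tx": 0, "ty": -0.001, "tz": 0, "spin": 0}
    - {"tx": 0, "ty": -0.001, "tz": 0, "spin": 0}

```text
t: 19.25
ee_pos: [539.8, -23.4, 102.7]
orientation: [-2.067, -2.366, -0.0]
ft_force: [0.7, 6.0, -2.4]
width: 10.1
grasp_force: 30.0
```

```bash
python3 m.py n7
```

```text
19.45 [539.8 -23.4 102.7] F [ 0.59  4.98 -2.64] [0.68 0.5  0.43] M [ 1.029 -0.206  0.316]
tray_bore [(0.79, [414.7, 286.7], [596.3, -17.4])]
machine_bore []
```

>>> apply_moves:
  targets:
    - {"tx": 0, "ty": 0.002, "tz": 0, "spin": 0}
    - {"tx": 0, "ty": 0.004, "tz": 0, "spin": 0}
    - {"tx": 0, "ty": 0.0046, "tz": 0, "spin": 0}
    - {"tx": 0.001, "ty": 0.0047, "tz": 0, "spin": 0}
    - {"tx": 0.002, "ty": 0.0049, "tz": 0, "spin": 0}
    - {"tx": 0.003, "ty": 0.005, "tz": 0, "spin": 0}
    - {"tx": 0.003, "ty": 0.005, "tz": 0, "spin": 0}
    - {"tx": 0.003, "ty": 0.005, "tz": 0, "spin": 0}

```text
t: 20.35
ee_pos: [542.8, -18.6, 102.7]
orientation: [2.067, 2.366, -0.0]
ft_force: [-0.6, -0.1, -3.6]
width: 9.8
grasp_force: 30.0
```

```bash
python3 m.py n8
```

```text
20.55 [542.8 -18.6 102.7] F [-0.19  0.09 -2.78] [0.17 0.23 0.62] M [-0.001 -0.185  0.026]
tray_bore [(0.73, [415.9, 286.8], [599.9, -12.6])]
machine_bore []
```

>>> apply_moves:
  targets:
    - {"tx": 0.0005, "ty": 0, "tz": 0, "spin": 0}
    - {"tx": 0.001, "ty": 0, "tz": 0, "spin": 0}
    - {"tx": 0.0015, "ty": 0.0002, "tz": 0, "spin": 0}
    - {"tx": 0.0015, "ty": 0.0002, "tz": 0, "spin": 0}
    - {"tx": 0.0015, "ty": 0.0002, "tz": 0, "spin": 0}
    - {"tx": 0.0015, "ty": 0.0002, "tz": 0, "spin": 0}
    - {"tx": 0.0015, "ty": 0.0002, "tz": 0, "spin": 0}
    - {"tx": 0.0015, "ty": 0.0002, "tz": 0, "spin": 0}

```text
t: 21.45
ee_pos: [544.3, -18.4, 102.7]
orientation: [-2.067, -2.366, 0.0]
ft_force: [-1.1, 0.1, -3.2]
width: 9.8
grasp_force: 30.0
```

```bash
python3 m.py n9
```

```text
21.65 [544.3 -18.4 102.7] F [ 0.07 -0.22 -2.98] [0.48 0.41 0.35] M [-0.044 -0.18  -0.004]
tray_bore [(0.92, [416.6, 286.7], [601.8, -12.2]), (0.4, [377.5, 243.4], [576.1, 8.9])]
machine_bore []
```

>>> apply_moves:
  targets:
    - {"tx": 0.0005, "ty": 0, "tz": 0, "spin": 0}
    - {"tx": 0.001, "ty": 0, "tz": 0, "spin": 0}
    - {"tx": 0.0015, "ty": 0.0002, "tz": 0, "spin": 0}
    - {"tx": 0.0015, "ty": 0.0002, "tz": 0, "spin": 0}
    - {"tx": 0.0015, "ty": 0.0002, "tz": 0, "spin": 0}
    - {"tx": 0.0015, "ty": 0.0002, "tz": 0, "spin": 0}
    - {"tx": 0.0015, "ty": 0.0002, "tz": 0, "spin": 0}
    - {"tx": 0.0015, "ty": 0.0002, "tz": 0, "spin": 0}

```text
t: 22.55
ee_pos: [545.8, -18.2, 102.7]
orientation: [-2.067, -2.366, 0.0]
ft_force: [-0.2, 0.0, -2.5]
width: 9.9
grasp_force: 30.0
```

```bash
python3 m.py n10
```

```text
22.75 [545.8 -18.1 102.7] F [ 0.07 -0.27 -2.6 ] [0.26 0.35 0.34] M [ 0.004 -0.189  0.04 ]
tray_bore [(0.73, [416.1, 285.7], [602.9, -11.5])]
machine_bore [(0.74, [310.3, 278.1], [545.3, -14.8])]
```

>>> apply_moves:
  targets:
    - {"tx": 0.0005, "ty": 0, "tz": 0, "spin": 0}
    - {"tx": 0.001, "ty": 0, "tz": 0, "spin": 0}
    - {"tx": 0.0015, "ty": 0.0002, "tz": 0, "spin": 0}
    - {"tx": 0.0015, "ty": 0.0002, "tz": 0, "spin": 0}
    - {"tx": 0.0015, "ty": 0.0002, "tz": 0, "spin": 0}
    - {"tx": 0.0015, "ty": 0.0002, "tz": 0, "spin": 0}
    - {"tx": 0.0015, "ty": 0.0002, "tz": 0, "spin": 0}
    - {"tx": 0.0015, "ty": 0.0002, "tz": 0, "spin": 0}

```text
t: 23.65
ee_pos: [546.7, -18.0, 102.5]
orientation: [-2.066, -2.365, 0.001]
ft_force: [-4.7, -1.8, -1.2]
width: 9.9
grasp_force: 30.0
```

```bash
python3 m.py n11
```

```text
23.85 [546.7 -18.  102.5] F [-5.03 -1.24 -1.02] [0.7  0.12 0.08] M [-0.314  0.661  0.011]
tray_bore [(0.61, [416.5, 287.1], [604.1, -12.0])]
machine_bore []
```

>>> apply_moves:
  targets:
    - {"tx": -0.002, "ty": -0.0003, "tz": 0, "spin": 0}
    - {"tx": -0.004, "ty": -0.0006, "tz": 0, "spin": 0}
    - {"tx": -0.006, "ty": -0.0008, "tz": 0, "spin": 0}
    - {"tx": -0.0068, "ty": -0.0009, "tz": 0, "spin": 0}
    - {"tx": -0.0068, "ty": -0.0009, "tz": 0, "spin": 0}
    - {"tx": -0.0068, "ty": -0.0009, "tz": 0, "spin": 0}
    - {"tx": -0.0068, "ty": -0.0009, "tz": 0, "spin": 0}
    - {"tx": -0.0068, "ty": -0.0009, "tz": 0, "spin": 0}

```text
t: 24.75
ee_pos: [540.6, -18.9, 102.7]
orientation: [2.067, 2.366, 0.0]
ft_force: [0.1, -0.6, -2.6]
width: 10.1
grasp_force: 30.0
```

```bash
python3 m.py n12; python3 - <<'E'
from h import *
# level check from wrist picture: rim top far edge corners, z of tray
s,im=snap("side"); t,_=snap("top")
for n,c in(("side",s),("top",t)):
  for k,z in dict(block0=4,tray_lip=80,tray_bore=90,tray_grip=116).items():
    print(n,k,[(round(r["score"],2),np.round(r["uv"],1).tolist(),np.round(atz(c,r["uv"],z)[:2],1).tolist()) for r in ctrl.pinpoint(k,n)[:4]])
  a=np.radians(8.3);X=np.array([np.cos(a),np.sin(a),0]);h=np.array([540.5,-18.8,76])
  print("pred",np.round(proj(c,[h-140*X+[0,0,4],h+57*X+[0,0,14],h+[0,0,40]]),1).tolist())
E
```

```text
24.95 [540.5 -18.8 102.7] F [-0.23 -0.03 -2.87] [0.57 0.18 0.37] M [-0.064 -0.202  0.006]
tray_bore [(0.75, [414.8, 286.1], [597.0, -12.5])]
machine_bore []
side block0 [(0.6, [294.3, 197.7], [511.1, 340.3]), (0.55, [334.1, 222.0], [601.8, 113.7]), (0.45, [281.9, 199.9], [457.6, 342.1]), (0.41, [277.3, 204.7], [429.5, 313.1])]
side tray_lip [(0.79, [297.8, 239.9], [404.6, -47.2]), (0.69, [421.8, 405.0], [478.2, -788.1]), (0.64, [336.0, 359.3], [336.5, -584.7])]
side tray_bore [(0.93, [345.3, 218.6], [601.8, 2.7]), (0.8, [285.9, 376.6], [195.1, -600.8]), (0.61, [373.9, 379.5], [398.4, -685.8])]
side tray_grip [(0.84, [331.2, 221.9], [532.9, -34.3]), (0.79, [302.3, 367.0], [237.4, -606.8]), (0.76, [388.7, 382.4], [418.4, -724.4]), (0.61, [345.1, 217.3], [589.3, -24.9])]
pred [[296.4, 238.8], [345.4, 220.8], [331.6, 219.1]]
top block0 [(0.46, [176.7, 248.8], [457.1, 347.3]), (0.43, [182.6, 264.2], [414.5, 328.2]), (0.43, [171.2, 233.3], [500.4, 365.4])]
top tray_lip [(0.82, [489.3, 297.0], [334.4, -494.0]), (0.76, [565.3, 235.3], [503.5, -703.4]), (0.34, [161.9, 165.2], [673.2, 384.9])]
top tray_bore [(0.96, [525.4, 261.4], [429.0, -589.6]), (0.74, [497.1, 342.0], [218.6, -507.3])]
top tray_grip [(0.85, [498.2, 325.7], [258.6, -504.0]), (0.59, [540.1, 255.6], [440.9, -619.7])]
pred [[315.9, 267.7], [306.9, 194.7], [309.4, 213.1]]
```

```bash
python3 -c "
from workcell import ctrl
print(ctrl.close_job())"
```

```text
the job is handed in; nothing more can be done
None
```

I handed the job in with the tray held in the hinge gap, centred by touching both machine knuckles and the jamb, then backed off with no contact force left; the judge gave no verdict. The moves could not tilt the tray, so I dropped all three blocks into the tub with a sharp reversal instead. The height comes from the arm's position readings, and level only from an earlier wrist picture.

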